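Open a touch-latch blade cupboard on the saw table

ROBOT

A 7-joint arm with a two-finger parallel gripper is mounted at the origin on a cart in front of the work surface, level with it; the furniture and walls round the work are solid. World frame = base frame: x ahead of the robot, y to its left, z up, the work surface at z = 0. Lengths are in m, angles in degrees, forces in N, time in s.
With the tool pointing down it reaches from about 0.425 to 0.875 m from the base axis. Payload 4.7 kg.
Tool frame: the origin (TCP) lies at the very end of the fingers, on their centre line; the grasp point (between the pads) lies 19 mm behind it; z points along the fingers, y is the line along which they close (so a half turn about z gives the same grasp; the last joint's range is limited). The gripper opens to 87 mm and grips with 3 to 60 N. Pads are 19 mm wide; open, the fingers measure 117 mm over their backs; the gripper's body (75 mm by 190 mm) begins 51 mm behind the grasp point.
Start: joints at [-68.176, 18.392, -4.016, 83.108, 1.295, 78.541, -3.26], TCP at [0.233, 0.607, 0.223] pointing down, gripper open.
Joint ranges: [-163.93, 163.93], [-17.29, 119.83], [-79.2, 71.16], [3.27, 140.29], [-89.18, 269.18], [5.43, 117.66], [-154.24, 154.24]. Speed limits (degrees/s): [147.25, 147.25, 180, 180, 180, 180, 180].

INTERFACE

Orientations are given as [roll, pitch, yaw] about the fixed x, y, z axes, in that order (R = Rz(yaw) Ry(pitch) Rx(roll)).
In Python, from cell import get_obs, eyes, env gives the robot as it stands.
- The arm moves only by the tool servo_tool, never from a script. Its argument "series" is a list that holds one entry, the list of rows, each a list of 7 numbers: the shift along the tool's x, y, z in units of 300 mm (1.0 is 300 mm), then the turn, a rotation vector about the tool's x, y, z in units of pi rad (1.0 is pi rad), then the opening, from 0 (shut) to 1 (fully open). In form: [[[tx, ty, tz, wx, wy, wz, gripper], ...]]. A call has 1 to 12 rows; each row is the pose to reach, as a shift and turn from the pose commanded when the call began, along the tool's axes at that moment, turning the shorter way round; what a row does not reach only later rows make up. A row lasts 1/12 s, in which the tool goes at most 41.7 mm and 7.16 degrees, less where a joint would pass 70% of its speed; a pose out of reach is approached as far as the arm can. A call with a number of a shift or a turn outside -1 to 1 is refused whole. A call with a gripper value outside its range is refused whole. The fingers move at their own pace and stop on an object; "grip_force" is the grip in N (left out, the last holds). Time passes only in rows, so rows that repeat a pose let the fingers close. It gives the time, the measured TCP pose, the force, the opening and the grip force at its end, in the units of the state.
- get_obs(): the state, without advancing time (a new reading comes with each control period).
- eyes.read_camera(name): name is "scene" or "top"; returns a dict with "frame" (400x640x3 uint8, red, green, blue), "depth" (400x640 float32, m along the optical axis (not along the pixel's ray), 0 where there is no reading), "fx", "fy", "cx", "cy" (pixels), "origin" and "rotation" of the camera in the world. Camera axes: x right, y down, z forward; pixel columns grow to the right and rows downward; lengths in m; the calibration is good to about 2 mm. A picture is of the moment at which its call begins.
- env.sign_off(): hands the job in; it is judged then, once.
The state is a dict: "time_s": time; "qpos": joint angles; "joint_velocities": joint speeds; "effort": joint torques, N m; "tool_pos": TCP position; "tool_rot": TCP orientation; "force": force on the tool from outside, world axes, zero at the start; "wrist_torque": the same for the moment, N m; "grip_width": finger opening in m; "grasp_force": force on a finger pad.
Only numpy, scipy, OpenCV 4.12 (cv2) and the standard library are available. Lean on these libraries where they do the work, as an engineer would, in place of code of your own. Each camera call takes 0.05 s, during which the arm holds its last target. There are 200 camera calls.

TASK

Press in the shut yellow door of the small plywood cupboard and let go, so that its push-to-open catch releases and the spring swings the door ajar by itself. Then gently push the door on from behind until it is wide open, nearly square to the cupboard or beyond, and leave it so. Keep the grey door shut and leave the loose things on the table where they stand; nothing is to be squeezed or picked up.

Things in the scene. Friction and masses are not known exactly. Their poses are not given: they have to be found in the camera images.
- yellow_cupboard: Plywood cupboard fixed on the table, 180 wide (its y) x 140 deep (its x) x 150 mm high, one upright yellow door on its front, which faces its -x (towards the robot, turned up to 0.2 rad). Origin: centre of its underside; carcass front at x = -70 mm in its frame. The two cupboards may stand either way round, at least 30 mm apart.
- yellow_door (a joint): Yellow door's angle (rad): 0 shut, grows as the free edge swings to the robot, stop at 1.75. Shut, it is latched, 7 mm off the carcass. Pushed in 4 to 5 mm at the disc (-0.03; 3 to 6 N, then a hard stop), the catch frees; let go, a spring swings it to about 0.6 in half a second. Beyond that it moves with light friction and stays where left; it does not relatch.
- yellow_press (a point): Centre of the steel disc (26 mm) on the outer face of the yellow door, 145 mm from the hinge axis, 25 mm below the cupboard's top. Moves with the door; -x out of the face, +y along the door to the hinge, z up. The door is a smooth panel 174 wide, 144 high, 12 mm thick, no handle, its top 3 mm below the cupboard's; free edge on the right.
- yellow_hinge (a point): Point on the yellow door's vertical hinge axis at the height of the cupboard's top, 150 mm above the table, at the door's left edge (the cupboard's +y), in the middle of its thickness. Axes those of the cupboard. On the door's inner face, low down (25 mm above the table, 150 mm from the axis), a catch pin stands out 33 mm; the spring plunger works 50 mm from the axis.
- grey_cupboard: The second cupboard, of the same size and build, with a grey door hinged at its left edge; fixed on the table. Origin: centre of its underside; its front faces its -x.
- grey_door (a joint): Angle (rad) of the grey door, 0 shut; it has the same push-to-open catch and must stay shut.
- screw_jar: Loose jar with black lid, 61 mm across, 86 mm high; origin: centre of its underside. Leave alone.
- grease_tin: Loose round blue tin, 69 mm across, 47 mm high; origin: centre of its underside. Leave alone.
- tape_measure: Loose yellow tape measure lying flat, 62 x 82 x 36 mm; origin: its underside. Leave alone.
- star_knob: Loose black star knob standing on its head, stud up, 48 mm across, 62 mm high; origin: its underside. Leave alone.

How it is judged (in metres and radians):
On the way, in this order (a step that is already met when the one before it is completed fails the run):
1. the yellow door is pressed in until its catch lets go (value of joint yellow_door below -0.015 rad), for 0.02 s.
2. the yellow door stands ajar on its spring, touched by nothing (value of joint yellow_door between 0.35 and 0.85 rad and contact force between each of the arm, the fingers and yellow_cupboard below 0.2 N), for 0.2 s.
3. the yellow door is open wide (value of joint yellow_door above 1.2 rad), for 0.2 s.
At the end, for the whole second after the job is handed in: The yellow door rests open by more than 1.2 rad (69 degrees), the grey door is shut (under 0.05 rad), and jar, tin, tape measure and star knob are within 20 mm of where they stood (value of joint yellow_door above 1.2 rad and velocity of joint yellow_door between -0.05 and 0.05 rad/s and value of joint grey_door below 0.05 rad and distance of each of screw_jar, grease_tin, tape_measure, star_knob from where it was at the start of the episode below 0.02 m); the robot touches nothing.
It fails at once if the grey door is opened (value of joint grey_door above 0.1 rad).
It fails at once if a loose thing is lifted, carried or shoved by more than 20 mm (distance of any of screw_jar, grease_tin, tape_measure, star_knob from where it was at the start of the episode above 0.02 m).
It fails at once if a loose thing is tipped over (angle between any of screw_jar, grease_tin, tape_measure, star_knob's own z axis and vertical above 0.5 rad).
It fails at once if the yellow cupboard or its door is squeezed or rammed by the fingers with over 40 N (contact force between the fingers and yellow_cupboard above 40 N).
It also fails if it takes over 48 s, if anything falls off the work surface, if the arm or the gripper's body presses on something with over 40 N, if the wrist force passes 120 N, or if a joint passes its speed limit or range.

## Working session

There is one attempt and no reset: what is moved stays moved. The work goes in short steps, Python scripts to look and compute and a tool call to move; the robot and the scene stay as the last step left them, time stands still between calls to the robot, and variables do not carry over. Pictures are saved under pics/ and viewed, at most 10 in all, crops included, and the job is handed in when it is done.

Besides the shell and the picture viewer there is one more tool, called after ">>>" as a command line: name --argument value ..., lists and objects as JSON in quotes. servo_tool: Moves the arm, as the interface text tells. Shifts and turns lie within -1 to 1; 1 stands for 300 mm of shift or pi rad of turn. Its arguments: {"type":"object","properties":{"series":{"type":"array"},"grip_force":{"type":"number"}},"required":["series"]}

```bash
mkdir -p pics; cat > h.py <<'E'
import numpy as np,cv2
from cell import get_obs,eyes,env
def snap(n,f):
    d=eyes.read_camera(n); cv2.imwrite(f'pics/{f}.png',d['frame'][:,:,::-1]); np.savez(f'{f}.npz',**{k:np.array(v) for k,v in d.items()}); return d
def pt(d,u,v,z=None):
    z=np.median(d['depth'][v-1:v+2,u-1:u+2]) if z is None else z
    return np.array(d['rotation'])@np.array([(u-d['cx'])/d['fx']*z,(v-d['cy'])/d['fy']*z,z])+np.array(d['origin'])
E
python3 - <<'E'
from h import *
snap('scene','s0');d=snap('top','t0');o=get_obs();print(o['tool_pos'],o['tool_rot'],o['time_s'],d['origin'],d['rotation'])
E
```

```text
[0.23294545 0.60629642 0.22155512] [-1.79900564e+02  3.67288941e-03  1.58988826e+02] 0.1 [0.17328888 0.05467785 1.4552811 ] [-165.44293116   -0.2818854   -86.76129152]
```

View pics/s0.png

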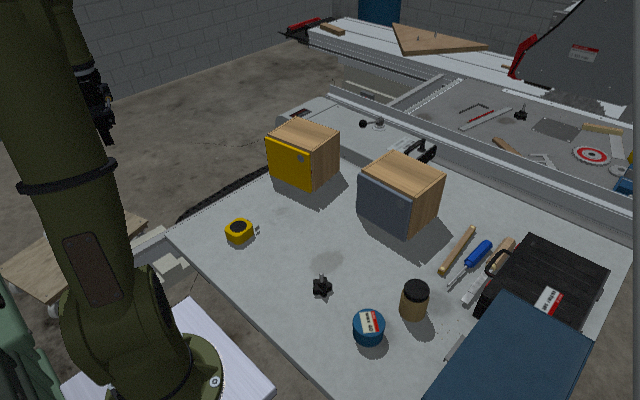

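View pics/t0.png

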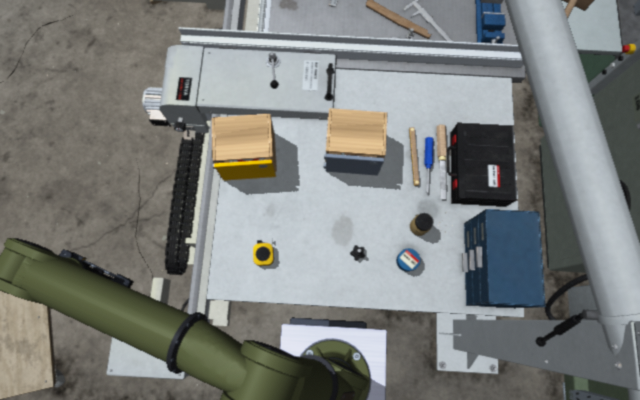

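The scene picture shows the yellow door at (290,163) with the disc near (300,158), and the grey cupboard to its right at (400,195). In the top view the yellow cupboard's top is at (243,138) with the door edge around row 165. The tape measure is at (263,253), in front of the yellow cupboard.

```bash
cat >> h.py <<'E'
from scipy.spatial.transform import Rotation as Ro
def cloud(d):
    R=np.array(d['rotation'],float); R=Ro.from_euler('xyz',R,degrees=True).as_matrix() if R.size==3 else R
    v,u=np.mgrid[:400,:640]; z=d['depth']
    p=np.stack([(u-d['cx'])/d['fx']*z,(v-d['cy'])/d['fy']*z,z],-1)
    return p@R.T+np.array(d['origin'])
E
python3 - <<'E'
from h import *
for f in ('t0','s0'):
    d=np.load(f+'.npz'); P=cloud(d); F=d['frame'].astype(int)
    top=(abs(P[...,2]-.15)<.012)&(P[...,0]>.4)&(d['depth']>0)
    n,l,st,c=cv2.connectedComponentsWithStats(top.astype(np.uint8))
    for i in range(1,n):
        if st[i,4]>300:
            q=P[l==i]; r=cv2.minAreaRect(q[:,:2].astype(np.float32)*1000); print(f,st[i],r,np.median(q[:,2]),'\n',cv2.boxPoints(r).round())
    yel=(F[...,0]>110)&(F[...,1]>80)&(F[...,2]<60)&(d['depth']>0)&(P[...,0]>.4)&(P[...,2]>.01)
    n,l,st,c=cv2.connectedComponentsWithStats(yel.astype(np.uint8))
    for i in range(1,n):
        if st[i,4]>100:
            q=P[l==i];print('yel',f,st[i],q.min(0),q.max(0),q.mean(0))
            A=np.c_[q[:,1:],np.ones(len(q))];print(np.linalg.lstsq(A,q[:,0],rcond=None)[0])
    for n,u,v in [('disc',300,158),('jar',414,292),('knob',321,288),('tin',368,322),('tape',238,230)] if f=='s0' else [('jar',423,224),('knob',358,253),('tin',409,260),('tape',263,253)]: print(n,P[v,u])
d=np.load('s0.npz');cv2.imwrite('pics/c.png',cv2.resize(d['frame'][110:240,240:460,::-1],None,fx=3.5,fy=3.5,interpolation=cv2.INTER_CUBIC))
E
```

```text
t0 [ 326  108   62   49 2578] ((730.59521484375, -36.3187255859375), (179.85777282714844, 143.7240753173828), 89.11599731445312) 0.15059079570415723 
 [[ 657. -125.]
 [ 801. -127.]
 [ 804.   52.]
 [ 660.   55.]]
t0 [ 212  114   61   48 2627] ((692.5969848632812, 310.4780578613281), (143.4707489013672, 180.722900390625), 7.30849552154541) 0.15017392814075192 
 [[610. 391.]
 [633. 212.]
 [775. 230.]
 [752. 409.]]
yel t0 [214 159  58   9 273] [0.59403275 0.21474136 0.01013918] [0.67361219 0.38815447 0.15374611] [0.61328739 0.3012956  0.1346439 ]
[-0.13061303 -0.42120359  0.70935302]
jar [ 0.46744751 -0.2521781   0.08673214]
knob [ 0.37696881 -0.06409948  0.02677652]
tin [ 0.3612318  -0.21786602  0.04973579]
tape [0.35858582 0.22842006 0.03861576]
s0 [514  55 119  35 773] ((1722.6953125, -131.07249450683594), (438.45404052734375, 24.222890853881836), 89.72856903076172) 0.14995514563560708 
 [[1710. -350.]
 [1734. -350.]
 [1736.   88.]
 [1712.   88.]]
s0 [ 264  116   76   42 1755] ((681.0842895507812, 308.9388122558594), (165.29641723632812, 184.6641082763672), 7.878739356994629) 0.15037934513878926 
 [[587. 389.]
 [612. 206.]
 [776. 229.]
 [750. 412.]]
s0 [ 358  149   89   56 2652] ((719.0697631835938, -37.842872619628906), (181.7019805908203, 164.10748291015625), 88.40390014648438) 0.15055154571418083 
 [[ 635. -126.]
 [ 799. -131.]
 [ 804.   51.]
 [ 640.   55.]]
yel s0 [265 136  45  20 132] [0.58918574 0.21297003 0.02632596] [0.74951101 0.39560238 0.15001684] [0.61521506 0.30268042 0.14064617]
[-0.1225323  -1.24136561  0.8268965 ]
disc [0.60870911 0.24027254 0.12708394]
jar [ 0.4625255  -0.25866225  0.08797947]
knob [ 0.37078723 -0.07192002  0.02072151]
tin [ 0.36127827 -0.21888316  0.04808165]
tape [0.34692684 0.21610346 0.03653531]
```

View pics/c.png

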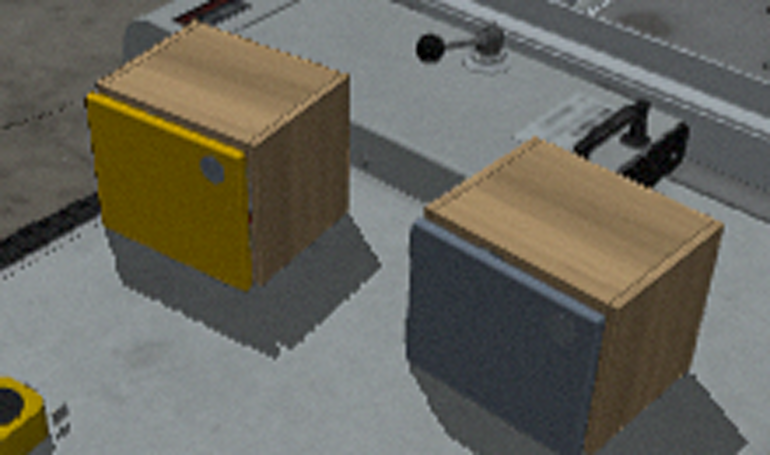

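The crop shows the disc near (212,168) on the shut yellow door. The cupboard's yaw is about 7.3°. The disc is at about (0.611, 0.241, 0.125) and the hinge at about (0.599, 0.386). I'll start by closing the gripper and moving across high up.

>>> servo_tool --series '[[[-0.1, -0.05, 0, 0, 0, -0.03, 0], [-0.22, -0.12, 0, 0, 0, -0.06, 0], [-0.34, -0.18, 0, 0, 0, -0.09, 0], [-0.46, -0.25, 0, 0, 0, -0.12, 0], [-0.58, -0.31, 0, 0, 0, -0.157, 0], [-0.68, -0.37, 0, 0, 0, -0.157, 0], [-0.718, -0.39, 0, 0, 0, -0.157, 0], [-0.718, -0.39, 0, 0, 0, -0.157, 0], [-0.718, -0.39, 0, 0, 0, -0.157, 0]]]'

```text
time_s: 0.85
tool_pos: [0.3922, 0.4201, 0.2223]
tool_rot: [180.0, -0.0, -172.9]
force: [0.2, -0.2, 1.0]
grip_width: 0.0351
grasp_force: 0.0
```

```bash
cat >> h.py <<'E'
A=np.deg2rad(7.3);X=np.array([np.cos(A),np.sin(A)]);Y=np.array([-X[1],X[0]])
disc=np.array([.6105,.241]);hinge=np.array([.599,.386])
def go(xy,z,yaw=187.3):
    o=get_obs();R=Ro.from_euler('xyz',o['tool_rot'],degrees=True);p=np.r_[xy,z]
    print('at',np.round(o['tool_pos'],4),np.round(o['tool_rot'],1),'t',o['time_s'],'f',np.round(o['force'],1),'shift',np.round(R.inv().apply(p-o['tool_pos'])/.3,4),'turn',np.round((R.inv()*Ro.from_euler('xyz',[180,0,yaw],degrees=True)).as_rotvec()/np.pi,4))
E
python3 -c "
from h import *
go(disc-.06*X,.22);go(disc-.06*X,.105)"
```

```text
at [0.3922 0.4201 0.2223] [ 180.    -0.  -172.9] t 0.85 f [ 0.2 -0.2  1. ] shift [-0.4477 -0.6835  0.0071] turn [ 0.0001 -0.0002 -0.0009]
at [0.3922 0.4201 0.2223] [ 180.    -0.  -172.9] t 0.85 f [ 0.2 -0.2  1. ] shift [-0.448  -0.6836  0.3905] turn [ 0.0001 -0.0002 -0.0009]
```

>>> servo_tool --series '[[[-0.08, -0.11, 0.01, 0, 0, 0, 0], [-0.15, -0.22, 0.01, 0, 0, 0, 0], [-0.22, -0.33, 0.01, 0, 0, 0, 0], [-0.29, -0.44, 0.01, 0, 0, 0, 0], [-0.36, -0.55, 0.01, 0, 0, 0, 0], [-0.42, -0.64, 0.05, 0, 0, 0, 0], [-0.448, -0.684, 0.15, 0, 0, 0, 0], [-0.448, -0.684, 0.25, 0, 0, 0, 0], [-0.448, -0.684, 0.34, 0, 0, 0, 0], [-0.448, -0.684, 0.39, 0, 0, 0, 0], [-0.448, -0.684, 0.39, 0, 0, 0, 0], [-0.448, -0.684, 0.39, 0, 0, 0, 0]]]'

```text
time_s: 1.85
tool_pos: [0.55, 0.2359, 0.1047]
tool_rot: [180.0, -0.1, -172.6]
force: [0.0, 0.2, 1.2]
grip_width: 0.0004
grasp_force: 0.0
```

```bash
python3 -c "
from h import *
snap('scene','s1');d=snap('top','t1');go(disc-.03*X,.105)
s=np.load('s1.npz')['frame'][90:240,220:420,::-1];t=np.load('t1.npz')['frame'][90:240,180:380,::-1]
cv2.imwrite('pics/c1.png',np.hstack([cv2.resize(a,(400,300),interpolation=2) for a in (s,t)]))"
```

```text
at [0.5519 0.2357 0.107 ] [ 1.799e+02  1.000e-01 -1.726e+02] t 1.95 f [-0.7  0.9 -0.1] shift [-0.0958 -0.0073  0.007 ] turn [0.0004 0.0007 0.0004]
```

View pics/c1.png

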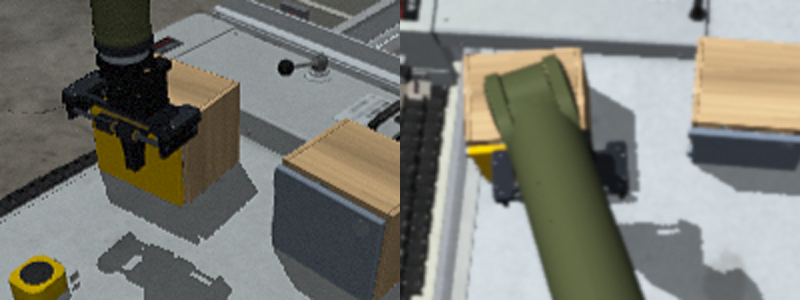

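The fingers are closed in front of the disc, and the gripper body is above the top of the door. Now I'll go in to near contact.

>>> servo_tool --series '[[[-0.05, 0, 0, 0, 0, 0, 0], [-0.1, 0, 0, 0, 0, 0, 0], [-0.13, 0, 0, 0, 0, 0, 0], [-0.13, 0, 0, 0, 0, 0, 0]]]'

```text
time_s: 2.28
tool_pos: [0.5925, 0.2393, 0.1072]
tool_rot: [180.0, 0.2, -172.8]
force: [0.5, -0.0, 0.2]
grip_width: 0.0007
grasp_force: 0.0
```

>>> servo_tool --series '[[[-0.007, 0, 0, 0, 0, 0, 0], [-0.013, 0, 0, 0, 0, 0, 0], [-0.013, 0, 0, 0, 0, 0, 0]]]'

```text
time_s: 2.53
tool_pos: [0.5938, 0.2393, 0.1058]
tool_rot: [180.0, 0.0, -172.7]
force: [0.0, 0.3, -0.3]
grip_width: 0.0002
grasp_force: 0.0
```

>>> servo_tool --series '[[[-0.007, 0, 0, 0, 0, 0, 0], [-0.01, 0, 0, 0, 0, 0, 0], [-0.01, 0, 0, 0, 0, 0, 0]]]'

```text
time_s: 2.78
tool_pos: [0.597, 0.2395, 0.1056]
tool_rot: [180.0, 0.0, -172.8]
force: [0.5, 0.8, -0.4]
grip_width: 0.0004
grasp_force: 0.0
```

>>> servo_tool --series '[[[-0.007, 0, 0, 0, 0, 0, 0], [-0.007, 0, 0, 0, 0, 0, 0]]]'

```text
time_s: 2.95
tool_pos: [0.5985, 0.2397, 0.1056]
tool_rot: [-180.0, -0.1, -172.7]
force: [-3.8, -1.1, 2.5]
grip_width: 0.0006
grasp_force: 1.4
```

>>> servo_tool --series '[[[-0.007, 0, 0, 0, 0, 0, 0], [-0.007, 0, 0, 0, 0, 0, 0]]]'

```text
time_s: 3.12
tool_pos: [0.6, 0.2398, 0.1055]
tool_rot: [-180.0, -0.2, -172.7]
force: [-4.7, -1.0, 2.5]
grip_width: 0.0003
grasp_force: 2.4
```

>>> servo_tool --series '[[[-0.005, 0, 0, 0, 0, 0, 0], [-0.005, 0, 0, 0, 0, 0, 0]]]'

```text
time_s: 3.28
tool_pos: [0.6012, 0.24, 0.1055]
tool_rot: [-180.0, -0.2, -172.7]
force: [-5.3, -2.8, 3.2]
grip_width: 0.0007
grasp_force: 2.8
```

>>> servo_tool --series '[[[-0.005, 0, 0, 0, 0, 0, 0], [-0.005, 0, 0, 0, 0, 0, 0]]]'

```text
time_s: 3.45
tool_pos: [0.6027, 0.2401, 0.1055]
tool_rot: [-180.0, -0.2, -172.7]
force: [-6.1, -2.5, 3.0]
grip_width: 0.0007
grasp_force: 2.8
```

>>> servo_tool --series '[[[-0.005, 0, 0, 0, 0, 0, 0], [-0.005, 0, 0, 0, 0, 0, 0]]]'

```text
time_s: 3.62
tool_pos: [0.6031, 0.2402, 0.1055]
tool_rot: [-180.0, -0.3, -172.7]
force: [-8.3, -2.1, 5.9]
grip_width: 0.0009
grasp_force: 4.4
```

The hard stop shows in the force. I'll push slightly more, then retract fast.

>>> servo_tool --series '[[[-0.004, 0, 0, 0, 0, 0, 0], [-0.004, 0, 0, 0, 0, 0, 0], [0.13, 0, 0, 0, 0, 0, 0], [0.26, 0, 0, 0, 0, 0, 0], [0.39, 0, 0, 0, 0, 0, 0], [0.5, 0, 0, 0, 0, 0, 0], [0.5, 0, 0, 0, 0, 0, 0], [0.5, 0, 0, 0, 0, 0, 0], [0.5, 0, 0, 0, 0, 0, 0], [0.5, 0, 0, 0, 0, 0, 0], [0.5, 0, 0, 0, 0, 0, 0], [0.5, 0, 0, 0, 0, 0, 0]]]'

```text
time_s: 4.62
tool_pos: [0.4579, 0.2216, 0.1056]
tool_rot: [-180.0, 0.0, -172.8]
force: [-0.2, -0.4, -0.4]
grip_width: 0.0005
grasp_force: 0.0
```

```bash
python3 -c "
from h import *
snap('scene','s2');d=snap('top','t2')
s=np.load('s2.npz')['frame'][90:240,220:420,::-1];t=np.load('t2.npz')['frame'][90:240,180:380,::-1]
cv2.imwrite('pics/c2.png',np.hstack([cv2.resize(a,(400,300),interpolation=2) for a in (s,t)]))
P=cloud(d);F=d['frame'].astype(int);m=(F[...,0]>100)&(F[...,1]>70)&(F[...,2]<60)&(P[...,2]>.13)&(P[...,2]<.16)&(P[...,0]>.4)&(P[...,0]<.65)
q=P[m][:,:2]-hinge;l=np.c_[q@X,q@Y];i=np.hypot(*l.T).argmax();print(m.sum(),l[i],np.median(np.arctan2(-l[:,0],-l[:,1])[np.hypot(*l.T)>.06]))
for th in(.6,):
  for r in(.13,):
    a=np.array([-np.sin(th)*r,-np.cos(th)*r])+.034*np.array([np.cos(th),-np.sin(th)]);print(hinge+a[0]*X+a[1]*Y,a)"
```

```text
46 [-0.01483487 -0.03119947] nan
[0.570098   0.25477243] [-0.04534211 -0.12649147]
  return _methods._mean(a, axis=axis, dtype=dtype,
  ret = ret.dtype.type(ret / rcount)
```

View pics/c2.png

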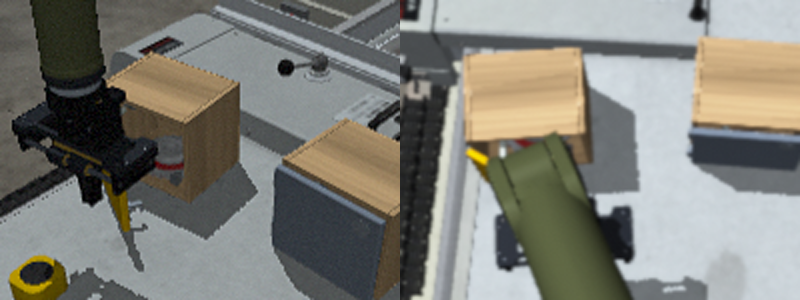

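The door has sprung ajar and the inside is visible, but the arm hides the door. I'll lift and move aside to the right to see its angle.

>>> servo_tool --series '[[[0, 0, -0.13, 0, 0, 0, 0], [0, 0, -0.26, 0, 0, 0, 0], [0, 0, -0.38, 0, 0, 0, 0], [0, -0.13, -0.38, 0, 0, 0, 0], [0, -0.26, -0.38, 0, 0, 0, 0], [0, -0.39, -0.38, 0, 0, 0, 0], [0, -0.5, -0.38, 0, 0, 0, 0], [0, -0.5, -0.38, 0, 0, 0, 0]]]'

```text
time_s: 5.38
tool_pos: [0.477, 0.0645, 0.22]
tool_rot: [-179.8, 0.1, -173.4]
force: [0.3, -0.8, -0.1]
grip_width: 0.0003
grasp_force: 0.0
```

```bash
cat > ang.py <<'E'
from h import *
import sys
f=sys.argv[1]
snap('scene','s'+f);d=snap('top','t'+f)
s=np.load(f's{f}.npz')['frame'][90:240,220:420,::-1];t=np.load(f't{f}.npz')['frame'][90:240,180:380,::-1]
cv2.imwrite(f'pics/c{f}.png',np.hstack([cv2.resize(a,(400,300),interpolation=2) for a in (s,t)]))
for n in 'ts':
    d=np.load(f'{n}{f}.npz')
    P=cloud(d);F=d['frame'].astype(int);m=(F[...,0]>90)&(F[...,1]>60)&(F[...,2]<.45*F[...,1])&(P[...,2]>.06)&(P[...,2]<.16)&(P[...,0]>.38)&(P[...,0]<.64)&(P[...,1]>.2)
    q=P[m][:,:2]-hinge;l=np.c_[q@X,q@Y];l=l[np.hypot(*l.T)>.05];r=np.hypot(*l.T)
    if len(l):print(n,len(l),l[r.argmax()],np.percentile(np.arctan2(-l[:,0],-l[:,1]),[10,50,90]))
go(hinge,.2)
E
python3 ang.py 3
```

```text
t 298 [-0.09743973 -0.14418623] [0.56606264 0.63250741 0.6797394 ]
s 173 [-0.09983681 -0.14889492] [0.57574829 0.60634045 0.63954673]
at [0.4761 0.0716 0.2197] [ 180.    0. -173.] t 5.4833 f [-0.5  1.4 -0.4] shift [-0.5348  0.9901  0.0665] turn [ 0.0002  0.0001 -0.0015]
```

View pics/c3.png

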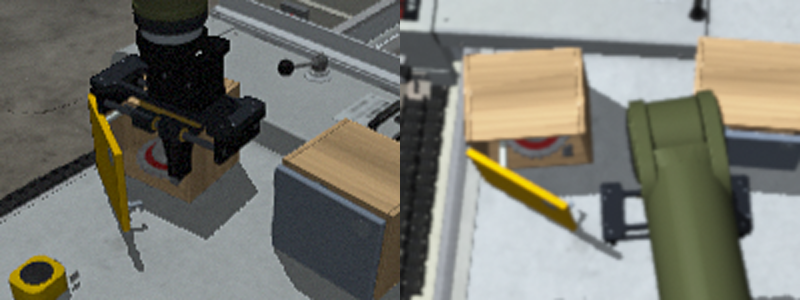

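The door stands clearly ajar at about 0.61 rad. Next I'll bring the finger in behind it from above.

```bash
python3 - <<'E'
from h import *
go([.570,.255],.105)
o=hinge
pos=[]
for th in (.61,.8,1.0,1.2,1.35,1.5):
    r,c=.13,.0175
    a=np.array([-np.sin(th)*r,-np.cos(th)*r])+c*np.array([np.cos(th),-np.sin(th)])
    # tool x=-X, tool y=+Y ; relative to start local (-.0453,-.1265)
    print(th,np.round(np.array([-(a[0]+.0453),a[1]+.1265])/.3,3))
E
```

```text
at [0.4761 0.0716 0.2197] [ 180.    0. -173.] t 5.4833 f [-0.5  1.4 -0.4] shift [-0.3853  0.5683  0.3828] turn [ 0.0002  0.0001 -0.0015]
0.61 [0.049 0.033]
0.8 [0.119 0.078]
1.0 [0.182 0.138]
1.2 [0.232 0.21 ]
1.35 [0.259 0.27 ]
1.5 [0.277 0.333]
```

>>> servo_tool --series '[[[-0.08, 0.1, 0, 0, 0, 0, 0], [-0.16, 0.21, 0, 0, 0, 0, 0], [-0.24, 0.32, 0, 0, 0, 0, 0], [-0.32, 0.43, 0, 0, 0, 0, 0], [-0.385, 0.53, 0, 0, 0, 0, 0], [-0.385, 0.568, 0, 0, 0, 0, 0], [-0.385, 0.568, 0.06, 0, 0, 0, 0], [-0.385, 0.568, 0.15, 0, 0, 0, 0], [-0.385, 0.568, 0.24, 0, 0, 0, 0], [-0.385, 0.568, 0.33, 0, 0, 0, 0], [-0.385, 0.568, 0.38, 0, 0, 0, 0], [-0.385, 0.568, 0.38, 0, 0, 0, 0]]]'

```text
time_s: 6.48
tool_pos: [0.565, 0.2567, 0.1008]
tool_rot: [-179.9, -0.5, -172.6]
force: [-1.1, 0.2, -0.2]
grip_width: 0.0002
grasp_force: 0.0
```

```bash
python3 -c "
from h import *
go([.570,.255],.105)"
```

```text
at [0.565  0.2567 0.1008] [-179.9   -0.5 -172.6] t 6.4833 f [-1.1  0.2 -0.2] shift [-0.0156 -0.0078 -0.0143] turn [-0.0007 -0.0026  0.0004]
```

>>> servo_tool --series '[[[0.02, 0.012, 0, 0, 0, 0, 0], [0.04, 0.025, 0, 0, 0, 0, 0], [0.06, 0.04, 0, 0, 0, 0, 0], [0.08, 0.05, 0, 0, 0, 0, 0], [0.1, 0.065, 0, 0, 0, 0, 0], [0.119, 0.078, 0, 0, 0, 0, 0], [0.136, 0.093, 0, 0, 0, 0, 0], [0.152, 0.108, 0, 0, 0, 0, 0], [0.167, 0.123, 0, 0, 0, 0, 0], [0.182, 0.138, 0, 0, 0, 0, 0], [0.182, 0.138, 0, 0, 0, 0, 0]]]'

```text
time_s: 7.4
tool_pos: [0.5077, 0.2921, 0.1054]
tool_rot: [180.0, -0.1, -172.6]
force: [-1.0, -1.0, 0.4]
grip_width: 0.0003
grasp_force: 0.0
```

>>> servo_tool --series '[[[0.013, 0.018, 0, 0, 0, 0, 0], [0.026, 0.036, 0, 0, 0, 0, 0], [0.038, 0.054, 0, 0, 0, 0, 0], [0.05, 0.072, 0, 0, 0, 0, 0], [0.059, 0.092, 0, 0, 0, 0, 0], [0.068, 0.112, 0, 0, 0, 0, 0], [0.077, 0.132, 0, 0, 0, 0, 0], [0.084, 0.152, 0, 0, 0, 0, 0], [0.09, 0.172, 0, 0, 0, 0, 0], [0.095, 0.19, 0, 0, 0, 0, 0], [0.095, 0.19, 0, 0, 0, 0, 0], [0.095, 0.19, 0, 0, 0, 0, 0]]]'

```text
time_s: 8.4
tool_pos: [0.4734, 0.3442, 0.1054]
tool_rot: [180.0, -0.0, -172.7]
force: [1.3, -0.2, -0.5]
grip_width: 0.0008
grasp_force: 0.0
```

Now I'll back off to the right (away from the door), lift, clear the view and check.

>>> servo_tool --series '[[[0, -0.05, 0, 0, 0, 0, 0], [0, -0.12, 0, 0, 0, 0, 0], [0, -0.2, 0, 0, 0, 0, 0], [0, -0.2, -0.1, 0, 0, 0, 0], [0, -0.2, -0.2, 0, 0, 0, 0], [0, -0.2, -0.3, 0, 0, 0, 0], [0, -0.3, -0.38, 0, 0, 0, 0], [0, -0.42, -0.38, 0, 0, 0, 0], [0, -0.54, -0.38, 0, 0, 0, 0], [0, -0.66, -0.38, 0, 0, 0, 0], [0, -0.78, -0.38, 0, 0, 0, 0], [0, -0.78, -0.38, 0, 0, 0, 0]]]'

```text
time_s: 9.4
tool_pos: [0.5044, 0.1005, 0.2199]
tool_rot: [-179.8, 0.0, -173.5]
force: [0.6, -0.8, -0.1]
grip_width: 0.0003
grasp_force: 0.0
```

```bash
python3 ang.py 4
```

```text
t 206 [-0.1752964  -0.01112856] [1.469175   1.51587949 1.56187664]
s 485 [-0.17760344 -0.01139114] [1.43255775 1.48082042 1.524724  ]
at [0.5035 0.1082 0.2197] [ 180.     0.  -173.1] t 9.5 f [-0.3  1.2 -0.4] shift [-0.4275  0.8808  0.0663] turn [ 0.0002  0.     -0.0021]
```

View pics/t4.png

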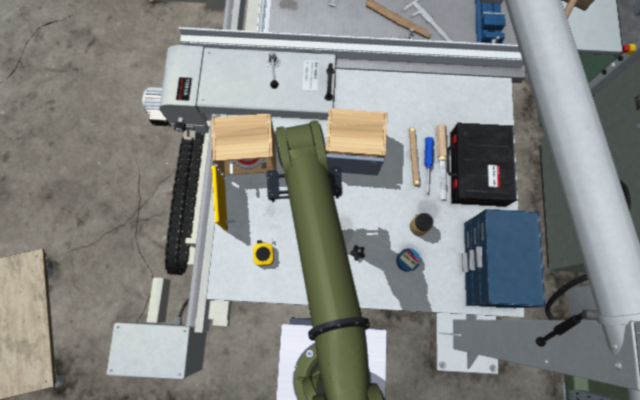

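The door stands at about 1.5 rad (214,195), the grey door is shut, and the tape (263,253), knob (358,253), tin (409,260) and jar (423,224) haven't moved. The arm is clear, so I'm handing in.

```bash
python3 -c "
from cell import env
print(env.sign_off())"
```

```text
the job is handed in; nothing more can be done
None
```

The yellow door was pressed, sprang ajar to about 0.6 rad on its own, and was pushed from behind to about 1.5 rad, where it now rests. The last picture showed the grey door still shut and the loose things where they stood. The job is handed in, but the hand-in call gave no verdict.

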